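# Tip used glass pipettes into the broken-glass box

## Task

Empty the three used glass pipettes from the thin white porcelain tray into the yellow broken-glass box: carry the tray level by its upright tab, turn it so that the pipettes lie along the box's slot, and tip them in from close above it without touching the glass with the gripper. Then stand the empty tray back on the middle of its blue pad and let go. The tray is fragile: use a light grip, do not knock it against the box or the bench, set it down softly, and leave the other things on the bench alone.

Things in the scene. Friction and masses are not known exactly. Their poses are not given: they have to be found in the camera images.
- tray: Fragile white porcelain tray, 166 mm long (y), 77 mm wide (x), 0.3 kg. Origin: centre of its flat underside; z up. 40 mm walls, 4 mm thick, at both ends and along the back (x = +37 mm); front (-x) open: the floor slopes up 15 degrees from the back to a spill lip. Cracks if it meets pad, box or bench with over 25 N; lowering at 20 mm/s or slower is soft enough.
- tray_grip (a point): Grasp point on the tray's tab, at (37, 0, 78) mm in the tray's frame, same axes. The tab stands up from the middle of the back wall, 12 mm thick (x), 50 mm wide (y), 38 to 100 mm above the underside, blue stripe near its top. Grasp from above, fingers closing along tray x. Cracks if both fingers' forces together pass 80 N (40 N a finger); a grip of 20 to 30 N is plenty.
- tray_lip (a point): Middle of the tray's spill lip, at (-40, 0, 26) mm in the tray's frame, same axes. The pipettes lie against the back wall and roll out over the lip when the tray is tilted front-down by more than about 15 degrees; 45 degrees empties it. Tilted, the tray's lowest edge hangs about 20 mm below the lip.
- pipette0: Used glass pipette, green glass with a red band, 150 mm long (its y), 10 mm diameter, 25 g; origin at its centre. Starts lying along the tray's y against the tray's back wall or its neighbour. It breaks if it falls fast (more than 2 m/s, a fall of about 200 mm), so tip it out from less than about 60 mm above the hopper's rim.
- pipette1: Used glass pipette, green glass with a red band, 150 mm long (its y), 10 mm diameter, 25 g; origin at its centre. Starts lying along the tray's y against the tray's back wall or its neighbour. It breaks if it falls fast (more than 2 m/s, a fall of about 200 mm), so tip it out from less than about 60 mm above the hopper's rim.
- pipette2: Used glass pipette, green glass with a red band, 150 mm long (its y), 10 mm diameter, 25 g; origin at its centre. Starts lying along the tray's y against the tray's back wall or its neighbour. It breaks if it falls fast (more than 2 m/s, a fall of about 200 mm), so tip it out from less than about 60 mm above the hopper's rim.
- bin: Broken-glass box fixed to the bench: clear walls, yellow base and top, 130 (x) by 240 (y) by 100 mm high; origin: centre of its underside, z up. On top a yellow hopper, rim 135 mm above the bench, mouth 100 (x) by 192 mm (y), long sides sloping at 45 degrees to the slot. Tip from the +x or -x side alike. The pipettes must end inside, below the top.
- bin_slot (a point): Centre of the slot in the box's top, 100 mm above the bench; axes as the box's. The slot is 34 mm wide (x) and 180 mm long (y): pipettes pass only when lying along y.
- pad: Blue bench pad fixed to the bench, 180 mm (x) by 240 mm (y), 4 mm thick; origin at the centre of its underside. The tray starts on it and returns to its middle, any way round.
- dishes: Bystander: stack of three clear petri dishes, 90 mm across, 45 mm high; origin under its centre.
- slidebox: Bystander: orange slide box, 90 x 110 x 28 mm; origin under its centre.
- mouse: Bystander: black computer mouse, about 80 x 60 x 33 mm; origin underneath.
- beaker: Bystander: empty glass beaker, 72 mm across, 85 mm high; origin under its centre.
- reagent: Bystander: amber jar with blue cap, 60 mm across, 110 mm high; origin under its centre.

How it is judged (in metres and radians):
On the way, in this order (a step that is already met when the one before it is completed fails the run):
1. the tray is lifted off its pad by at least 40 mm, level, with all three pipettes still in it (height (world z) of tray above 0.044 m and angle between tray's own z axis and vertical below 0.26 rad and z of pipette0 in the frame of tray between 0 and 0.05 m and x of pipette0 in the frame of tray between -0.045 and 0.04 m and y of pipette0 in the frame of tray between -0.05 and 0.05 m and z of pipette1 in the frame of tray between 0 and 0.05 m and x of pipette1 in the frame of tray between -0.045 and 0.04 m and y of pipette1 in the frame of tray between -0.05 and 0.05 m and z of pipette2 in the frame of tray between 0 and 0.05 m and x of pipette2 in the frame of tray between -0.045 and 0.04 m and y of pipette2 in the frame of tray between -0.05 and 0.05 m), for 0.2 s.
2. all three pipettes are inside the broken-glass box (z of pipette0 in the frame of bin between 0 and 0.075 m and x of pipette0 in the frame of bin between -0.062 and 0.062 m and y of pipette0 in the frame of bin between -0.1 and 0.1 m and z of pipette1 in the frame of bin between 0 and 0.075 m and x of pipette1 in the frame of bin between -0.062 and 0.062 m and y of pipette1 in the frame of bin between -0.1 and 0.1 m and z of pipette2 in the frame of bin between 0 and 0.075 m and x of pipette2 in the frame of bin between -0.062 and 0.062 m and y of pipette2 in the frame of bin between -0.1 and 0.1 m), for 0.2 s.
At the end, for the whole second after the job is handed in: All three pipettes lie at rest inside the broken-glass box, below its top; the tray stands upright (within 3.4 degrees) and at rest on the blue pad, its centre within 50 mm of the pad's centre, and is released (all of step 2 and horizontal distance between tray and pad below 0.05 m and height (world z) of tray between 0.001 and 0.008 m and angle between tray's own z axis and vertical below 0.06 rad and linear speed of tray below 0.02 m/s and contact force between the fingers and tray below 0.1 N and linear speed of each of pipette0, pipette1, pipette2 below 0.05 m/s); the robot touches nothing.
It fails at once if the fingers press on the tray with more than 80 N in all (40 N each) (contact force between the fingers and tray above 80 N).
It fails at once if the tray meets the pad, box or bench with more than 25 N (contact force between tray and pad above 25 N or contact force between tray and bin above 25 N or contact force between tray and table above 25 N).
It fails at once if the fingers touch a pipette (contact force between the fingers and pipette0 above 0.3 N or contact force between the fingers and pipette1 above 0.3 N or contact force between the fingers and pipette2 above 0.3 N).
It fails at once if a pipette falls faster than 2 m/s (linear speed of any of pipette0, pipette1, pipette2 above 2 m/s).
It fails at once if a bystander is moved by more than 30 mm (distance of any of dishes, slidebox, mouse, beaker, reagent from where it was at the start of the episode above 0.03 m).
It also fails if it takes over 67 s, if anything falls off the work surface, if the arm or the gripper's body presses on something with over 40 N, if the wrist force passes 120 N, or if a joint passes its speed limit or range.

## Robot

A 6-joint arm with a two-finger parallel gripper is mounted at the origin on the work surface. World frame = base frame: x ahead of the robot, y to its left, z up, the work surface at z = 0. Lengths are in m, angles in degrees, forces in N, time in s.
With the tool pointing down it reaches from about 0.3 to 0.875 m from the base axis. Payload 6.4 kg.
Tool frame: the origin (TCP) lies midway between the tips of the shut fingers; the grasp point (between the pads) lies 19 mm behind it; y points along the fingers, x is the direction in which the jaws open and shut, and the axes are right-handed (so a half turn about y gives the same grasp; the last joint's range is limited). The gripper opens to 85 mm and grips with 20 to 120 N. Pads are 22 mm wide; open, the fingers measure 114 mm over their backs; the gripper's body (76 mm by 85 mm) begins 54 mm behind the grasp point. The pads swing forward as they close: fully open they stand 13 mm farther back than shut.
Start: joints at [64.211, 10.359, 92.074, -0, 77.567, -11.82], TCP at [0.139, 0.558, 0.231] pointing down, gripper open.
Joint ranges: [-171.53, 171.53], [-51.25, 118.39], [17.06, 147.69], [-65.23, 245.23], [0, 150.52], [-178.68, 178.68]. Speed limits (degrees/s): [147.25, 147.25, 172.46, 180, 180, 180].

## Interface

Orientations are given as [roll, pitch, yaw] about the fixed x, y, z axes, in that order (R = Rz(yaw) Ry(pitch) Rx(roll)).
In Python, from bench import bot, imaging, nets gives the robot as it stands. Calls block until the motion is done:
- bot.reach(position, orientation): joint-space move of the TCP to a pose.
- bot.move_linear(position, orientation=None, feed=0.15): straight line of the TCP; orientation=None keeps the orientation; feed is the mean speed in m/s.
- bot.move_joints(angles): joint-space move.
- bot.gripper_to(opening): finger opening in m; the grip force is fixed at half the most; returns when the fingers have stopped.
- bot.pause(seconds).
- bot.ik(position, orientation): joint angles nearest the present ones, or None.
- imaging.capture(name): name is "scene" or "top"; returns a dict with "frame" (420x560x3 uint8, red, green, blue), "range_z" (420x560 float32, m along the optical axis (not along the pixel's ray), 0 where there is no reading), "mtx" (3x3 intrinsics, pixels), "R" (3x3) and "t" (3): a world point X has camera coordinates R X + t. Camera axes: x right, y down, z forward; pixel columns grow to the right and rows downward; lengths in m; the calibration is good to about 2 mm. A picture is of the moment at which its call begins.
A pose or a line that the arm cannot do raises bot.Unreachable and nothing moves.
- bot.sign_off(): hands the job in, once; it reports no verdict.
Trained networks look in the newest picture that a camera, given by its name, has taken for a name from the list of things; names that differ only in an ending like _2 or _b are one class to them, and where a whole thing is asked for, a point or a joint stands for the part that bears it (a point fixed in the world has none). Each returns a list of dicts, best first, with "p" (0 to 1); they miss things now and then, are a little off and sometimes report something else, mostly with a low value. They report only what shows in the picture. A call takes as long as a camera call.
- nets.look_for(name, camera): "extent" ([left, top, width, height] in pixels, round what is visible of it).
- nets.cut_out(name, camera): "region" (420x560 bool, what is visible of it) and "extent" ([left, top, width, height] in pixels, round what is visible of it).
Readings, each from a call of its own:
- bot.current_time_s(): time.
- bot.current_q(): joint angles.
- bot.current_qvel(): joint speeds.
- bot.current_joint_efforts(): joint torques, N m.
- bot.current_tool_pos(): TCP position.
- bot.current_tool_rot(): TCP orientation.
- bot.current_force(): force on the tool from outside, world axes, zero at the start.
- bot.current_moment(): the same for the moment, N m.
- bot.current_gripper_width(): finger opening in m.
Only numpy, scipy, OpenCV 4.12 (cv2) and the standard library are available. Lean on these libraries where they do the work, as an engineer would, in place of code of your own. Each camera call takes 0.05 s, during which the arm holds its last target. There are 200 camera calls.

## Working session

There is one attempt and no reset: what is moved stays moved. The work goes in short steps, each a Python script; the robot and the scene stay as the last script left them, time stands still between calls to the robot, and variables do not carry over. Pictures are saved under pics/ and viewed, about 8 in all and at most 12, crops included, and the job is handed in when it is done.

```bash
mkdir -p pics; ls
cat > h.py <<'E'
import numpy as np, cv2
from bench import bot, imaging, nets
def world(c, mask=None):
    z=c["range_z"]; v,u=np.nonzero((z>0) if mask is None else (mask&(z>0)))
    d=z[v,u]; K=c["mtx"]
    P=np.stack([(u-K[0,2])/K[0,0]*d,(v-K[1,2])/K[1,1]*d,d],1)
    return (P-c["t"])@c["R"], u, v
def save(c,name): cv2.imwrite("pics/"+name,cv2.cvtColor(c["frame"],cv2.COLOR_RGB2BGR))
E
python3 - <<'E'
from h import *
for cam in("top","scene"):
    c=imaging.capture(cam); save(c,cam+"0.png"); print(cam,-c["R"].T@c["t"],c["R"][2])
    for n in ("tray","tray_grip","pipette0","bin","pad","dishes","slidebox","mouse","beaker","reagent"):
        for r in nets.cut_out(n,cam)[:1]:
            P,_,_=world(c,r["region"]); 
            if len(P)<5: print(n,"few");continue
            rc=cv2.minAreaRect(P[:,:2].astype(np.float32))
            print(n,round(r["p"],2),r["extent"],"med",np.median(P,0).round(3),"lo",np.percentile(P,2,0).round(3),"hi",np.percentile(P,98,0).round(3),"rect",np.round(rc[0],3),np.round(rc[1],3),round(rc[2],1))
E
```

```text
pics
top [ 0.39463819 -0.13654286  1.06672698] [ 0.17986068  0.02294496 -0.98342446]
tray 0.75 [103.7, 200.0, 52.0, 64.4] med [0.517 0.285 0.028] lo [0.434 0.248 0.015] hi [0.594 0.326 0.105] rect [0.515 0.296] [0.103 0.166] 89.0
tray_grip 0.83 [109.4, 199.8, 49.9, 62.9] med [0.516 0.287 0.028] lo [0.433 0.247 0.014] hi [0.594 0.326 0.106] rect [0.514 0.296] [0.103 0.166] 89.0
pipette0 0.66 [131.6, 213.8, 2.9, 47.4] med [0.503 0.297 0.026] lo [0.443 0.292 0.019] hi [0.557 0.303 0.031] rect [0.501 0.297] [0.121 0.014] 2.0
bin 0.57 [293.4, 178.7, 111.3, 80.5] med [ 0.547 -0.271  0.103] lo [ 0.462 -0.383  0.002] hi [ 0.623 -0.152  0.136] rect [ 0.554 -0.279] [0.265 0.16 ] 68.0
pad 0.56 [105.0, 188.0, 68.6, 87.8] med [0.516 0.258 0.005] lo [0.403 0.203 0.001] hi [0.638 0.382 0.009] rect [0.521 0.293] [0.241 0.182] 4.1
dishes 0.72 [224.9, 266.0, 35.1, 35.0] med [ 0.387 -0.004  0.047] lo [ 0.349 -0.045  0.041] hi [0.424 0.036 0.051] rect [ 0.386 -0.004] [0.083 0.087] 1.0
slidebox 0.52 [107.1, 196.7, 48.4, 67.2] med [0.517 0.288 0.028] lo [0.433 0.247 0.008] hi [0.594 0.33  0.106] rect [0.5
[... 1384 characters left out ...]
354 -0.04   0.005] hi [0.433 0.039 0.049] rect [ 0.392 -0.   ] [0.083 0.088] 69.0
slidebox 0.91 [275.3, 272.6, 56.6, 38.9] med [ 0.748 -0.025  0.027] lo [ 0.686 -0.082  0.003] hi [0.786 0.032 0.031] rect [ 0.714 -0.027] [0.13 0.12] 15.4
mouse 0.75 [128.6, 192.2, 19.4, 18.4] med [ 0.443 -0.527  0.021] lo [ 0.391 -0.561  0.002] hi [ 0.462 -0.506  0.032] rect [ 0.415 -0.538] [0.099 0.064] 15.8
beaker 0.73 [383.9, 273.4, 38.3, 48.2] med [0.773 0.189 0.054] lo [0.718 0.155 0.003] hi [0.788 0.222 0.085] rect [0.702 0.201] [0.074 0.18 ] 75.8
reagent 0.68 [163.8, 174.8, 108.3, 82.8] med [ 0.583 -0.262  0.095] lo [ 0.471 -0.392  0.006] hi [ 0.643 -0.141  0.134] rect [ 0.467 -0.238] [0.244 0.313] 69.6
```

Run:
```python
from h import *
c=imaging.capture("top"); f=cv2.cvtColor(c["frame"],cv2.COLOR_RGB2BGR)
a=cv2.resize(f[180:290,90:190],None,fx=4,fy=4); b=cv2.resize(f[170:280,285:385+20],None,fx=3.3,fy=3.3); 
h=max(a.shape[0],b.shape[0]); pad=lambda i:cv2.copyMakeBorder(i,0,h-i.shape[0],0,0,0)
cv2.imwrite("pics/crop.png",np.hstack([pad(a),pad(b)]))
P,u,v=world(c)
# tray tab
s=(np.abs(P[:,0]-.515)<.12)&(np.abs(P[:,1]-.295)<.1)
for lo,hi in((.06,.12),(.036,.056),(.096,.12)):
    Q=P[s&(P[:,2]>lo)&(P[:,2]<hi)]
    print("tray z",lo,hi,len(Q),Q.min(0).round(3),Q.max(0).round(3),np.round(cv2.minAreaRect(Q[:,:2].astype(np.float32)),3) if 0 else cv2.minAreaRect(Q[:,:2].astype(np.float32)))
s=(np.abs(P[:,0]-.55)<.13)&(np.abs(P[:,1]+.27)<.17)
for lo,hi in((.126,.145),(.09,.145)):
    Q=P[s&(P[:,2]>lo)&(P[:,2]<hi)]; print("bin",lo,len(Q),cv2.minAreaRect(Q[:,:2].astype(np.float32)))
# yellow slot hopper rim via color
hsv=cv2.cvtColor(f,cv2.COLOR_BGR2HSV)[v,u]
Q=P[s&(hsv[:,0]>18)&(hsv[:,0]<38)&(hsv[:,1]>100)&(P[:,2]>.08)]
print("yellow",len(Q),cv2.minAreaRect(Q[:,:2].astype(np.float32)),Q[:,2].min(),Q[:,2].max())
```

```text
tray z 0.06 0.12 251 [0.49  0.317 0.06 ] [0.539 0.331 0.108] ((0.5143941640853882, 0.32382771372795105), (0.014080315828323364, 0.0495782233774662), 89.56744384765625)
tray z 0.036 0.056 270 [0.431 0.246 0.036] [0.597 0.328 0.056] ((0.5143942832946777, 0.287836492061615), (0.0794147178530693, 0.16669709980487823), 88.6817855834961)
tray z 0.096 0.12 122 [0.49  0.317 0.096] [0.538 0.331 0.108] ((0.5141544342041016, 0.3239743113517761), (0.01379086822271347, 0.04846031963825226), 89.56744384765625)
bin 0.126 982 ((0.5489952564239502, -0.2703985571861267), (0.1997569501399994, 0.10628928244113922), 70.74455261230469)
bin 0.09 4138 ((0.5487083196640015, -0.27050265669822693), (0.24024438858032227, 0.1306220442056656), 70.69937896728516)
yellow 4118 ((0.5483185052871704, -0.270408570766449), (0.24015288054943085, 0.12987662851810455), 70.78587341308594) 0.08025332387944716 0.14103675076995076
```

View pics/crop.png

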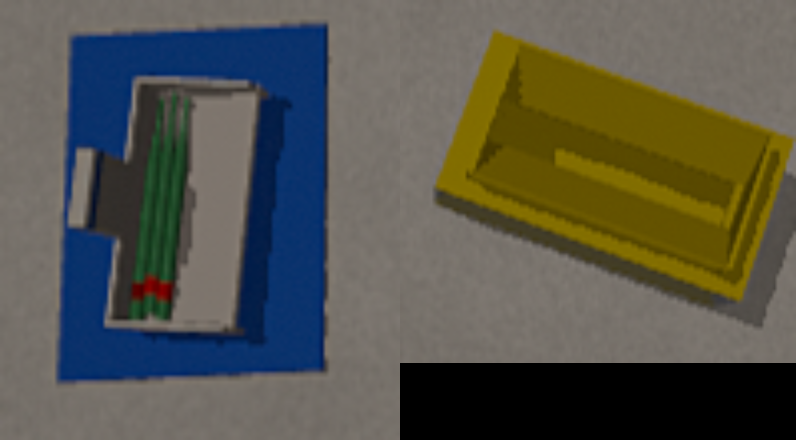

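View pics/top0.png

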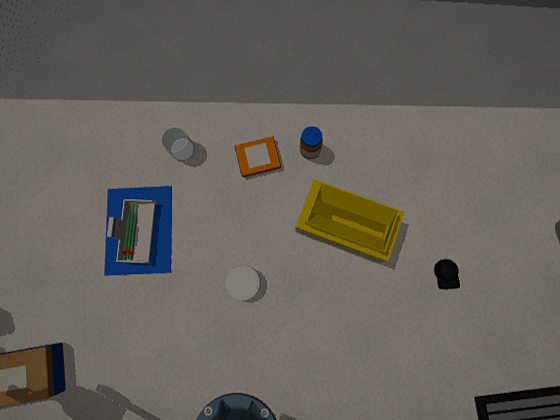

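The pictures agree with the networks. The tray's tab is on the +y side (px 112,228), its open front faces −y, and the pipettes lie along its back wall. The box is at px 350,220, with its long axis at 70.7°. That gives a tray yaw of about 89.3° and a box yaw of −19.3°. Next I check whether the whole plan can be reached.

Run:
```python
from h import *
bot.gripper_to(.05); 
p,o=tcp(TRAY+[0,0,.10],TYAW); bot.reach(p,o)
f0=np.array(bot.current_force())
p,o=tcp(TRAY,TYAW); bot.move_linear(p,o,feed=.06)
print("down",bot.current_tool_pos(),bot.current_gripper_width(),(np.array(bot.current_force())-f0).round(2))
for w in(.02,.016,.014,.013):
    bot.gripper_to(w); print(w,round(bot.current_gripper_width(),5),(np.array(bot.current_force())-f0).round(2),np.array(bot.current_moment()).round(3),bot.current_time_s())
c=imaging.capture("scene"); save(c,"g.png"); f=cv2.cvtColor(c["frame"],cv2.COLOR_RGB2BGR)
cv2.imwrite("pics/g_crop.png",cv2.resize(f[140:290,360:500],None,fx=4,fy=4))
```

```text
down [0.51504596 0.32412562 0.06344532] 0.05032158005467411 [ 0.81 -0.25 -0.82]
0.02 0.02015 [ 0.65 -0.06  0.01] [-0.015  0.04   0.014] 5.45
0.016 0.01582 [ 0.78 -0.46 -0.02] [ 0.007  0.023 -0.012] 5.6667
0.014 0.01408 [ 0.43 -0.18  0.39] [ 0.    -0.008  0.049] 5.8833
0.013 0.01256 [ 1.   -0.74 -0.2 ] [-0.009 -0.027  0.014] 6.1
```

View pics/g_crop.png

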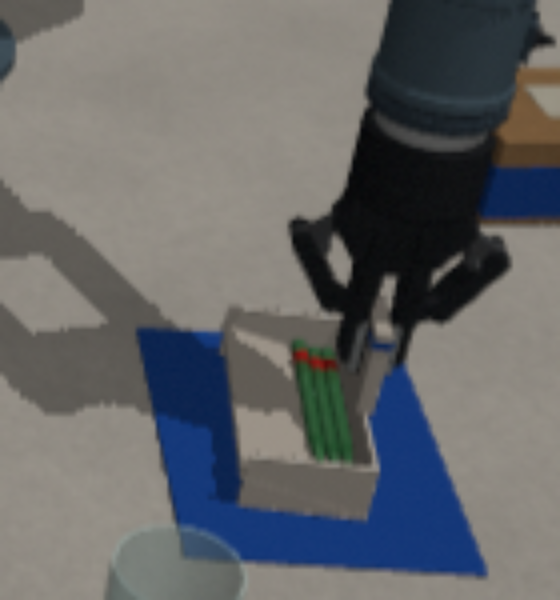

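The fingers straddle the tab and the front finger is well clear of the glass. I'll squeeze in small steps and test-lift.

Run:
```python
from h import *
f0=np.mean([bot.current_force() for _ in range(8)],0); m0=np.mean([bot.current_moment() for _ in range(8)],0)
p,o=tcp(TRAY,TYAW)
for w in(.012,.0115,.011,.0105,.010,.009,.008):
    bot.gripper_to(w); w1=bot.current_gripper_width()
    p,_=tcp(TRAY+[0,0,.004],TYAW); bot.move_linear(p,o,feed=.015); bot.pause(.2)
    F=np.mean([bot.current_force() for _ in range(8)],0)-f0
    print(w,round(w1,5),round(bot.current_gripper_width(),5),F.round(2),(np.mean([bot.current_moment() for _ in range(8)],0)-m0).round(3),bot.current_time_s())
    if F[2]<-3: break
    p,_=tcp(TRAY,TYAW); bot.move_linear(p,o,feed=.015)
c=imaging.capture("scene"); f=cv2.cvtColor(c["frame"],cv2.COLOR_RGB2BGR)
cv2.imwrite("pics/g2.png",cv2.resize(f[140:290,360:500],None,fx=4,fy=4))
```

```text
0.012 0.0123 0.01206 [-1.2  -1.25  1.2 ] [-0.098  0.154 -0.028] 6.9833
0.0115 0.01247 0.0117 [-0.91  0.87 -3.47] [0.032 0.006 0.   ] 8.2333
```

```bash
cat >> h.py <<'E'
def tray_state(c):
    P,u,v=world(c); t=np.array(bot.current_tool_pos()); 
    s=(np.linalg.norm(P[:,:2]-t[:2],axis=1)<.13)
    hsv=cv2.cvtColor(c["frame"],cv2.COLOR_RGB2HSV)[v,u]
    white=s&(hsv[:,1]<60)&(hsv[:,2]>95)
    return P,white,hsv,s
E
python3 - <<'E'
from h import *
p,o=tcp(TRAY+[0,0,.03],TYAW); bot.move_linear(p,o,feed=.03)
bot.pause(.3)
print(bot.current_force(),bot.current_gripper_width(),bot.current_time_s())
a=imaging.capture("scene"); r=nets.cut_out("tray","scene")[0]
P,_,_=world(a,r["region"]); print(np.percentile(P,[1,50,99],axis=0).round(3))
b=imaging.capture("top")
F=[cv2.cvtColor(x["frame"],cv2.COLOR_RGB2BGR) for x in(a,b)]
cv2.imwrite("pics/l1.png",np.hstack([cv2.resize(F[0][140:290,370:490],None,fx=3.2,fy=3.2),cv2.resize(F[1][160:310,70:190],None,fx=3.2,fy=3.2)]))
E
```

```text
[-0.14562934  0.3271856  -3.46584663] 0.011610205415340353 9.6
[[0.427 0.247 0.002]
 [0.538 0.284 0.057]
 [0.599 0.329 0.134]]
```

View pics/l1.png

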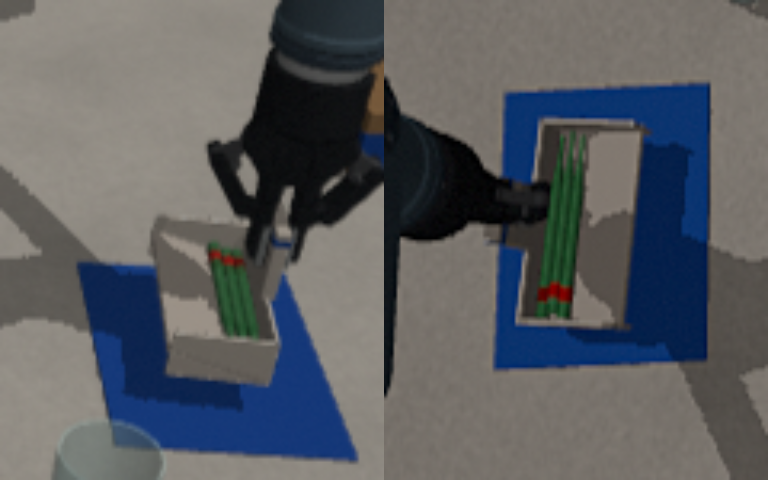

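Lifted level, with all three pipettes still against the back wall. Carrying it to a hover over the box.

Run:
```python
from h import *
p,o=tcp(TRAY+[0,0,.2],TYAW); bot.move_linear(p,o,feed=.10)
p,o=tcp(np.array([.52,.02,.204]),35); bot.move_linear(p,o,feed=.13)
p,o=lip_pose(.02,.23,0); bot.move_linear(p,o,feed=.13)
bot.pause(.3)
print(bot.current_force(),bot.current_gripper_width(),bot.current_time_s(),bot.current_tool_pos(),p)
a=imaging.capture("scene");b=imaging.capture("top")
P,u,v=world(b); s=(np.linalg.norm(P[:,:2]-BIN-[.04,-.01],axis=1)<.15)&(P[:,2]>.236)&(P[:,2]<.252)
Q=P[s]; print("rim",len(Q),cv2.minAreaRect(Q[:,:2].astype(np.float32)))
h=cv2.cvtColor(b["frame"],cv2.COLOR_RGB2HSV)[v,u]
s=(np.linalg.norm(P[:,:2]-BIN-[.04,-.01],axis=1)<.15)&(h[:,1]<60)&(P[:,2]>.2)&(P[:,2]<.252)
# fit rim front/back heights in bin frame, relative to BIN
q=Ro.from_euler('Z',-BYAW,degrees=True).apply(P[s]-[*BIN,0]); print(np.percentile(q,[1,50,99],axis=0).round(3))
F=[cv2.cvtColor(x["frame"],cv2.COLOR_RGB2BGR) for x in(a,b)]
cv2.imwrite("pics/h1.png",np.hstack([cv2.resize(F[0][120:270,140:290],None,fx=2.6,fy=2.6),cv2.resize(F[1][130:280,280:430],None,fx=2.6,fy=2.6)]))
```

```text
[-0.26186324 -0.56119977 -3.47978968] 0.012134888182312538 17.125 [ 0.64004477 -0.30236097  0.26303636] [np.float64(0.6400486923035732), np.float64(-0.30245989609318263), np.float64(0.263)]
rim 59 ((0.6262359023094177, -0.3451087176799774), (0.04121655970811844, 0.005755637306720018), 71.93304443359375)
[[ 0.095 -0.066  0.212]
 [ 0.097 -0.051  0.24 ]
 [ 0.101 -0.025  0.247]]
```

View pics/h1.png

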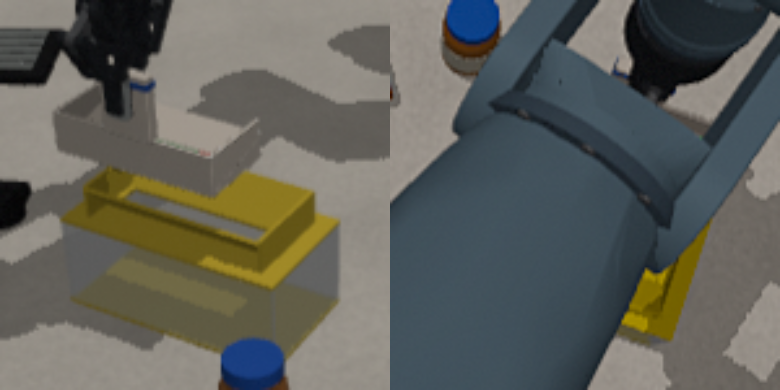

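The scene view shows the tray level beside and above the hopper, parallel to the slot, and the measured back wall (x 97 mm, z 244 mm) matches the plan. Next is the tip.

Run:
```python
from h import *
for z,t in((.20,8),(.172,12),(.170,17),(.168,20),(.168,25),(.168,30),(.168,36),(.168,42),(.168,47)):
    bot.move_linear(*lip_pose(.02,z,t),feed=.05)
    if t>=17: bot.pause(.15)
    F=np.array(bot.current_force()); print(t,F.round(2),round(bot.current_time_s(),2))
bot.pause(.5)
print(bot.current_force(),bot.current_gripper_width())
a=imaging.capture("scene"); F=cv2.cvtColor(a["frame"],cv2.COLOR_RGB2BGR)
cv2.imwrite("pics/t1.png",cv2.resize(F[120:270,140:290],None,fx=3.5,fy=3.5))
```

```text
8 [ 0.13 -1.41 -2.79] 17.78
12 [ 0.61  0.07 -3.79] 18.4
17 [-0.66 -0.08 -2.73] 18.82
20 [-0.71 -0.11 -2.66] 19.22
25 [ 0.47  0.29 -2.62] 19.67
30 [ 0.49 -0.21 -2.37] 20.12
36 [-0.48  0.03 -2.58] 20.59
42 [ 0.81 -0.09 -0.9 ] 21.07
47 [ 0.28  0.86 -3.51] 21.53
[-0.48264443  0.02851033 -3.07933266] 0.011631424202716397
```

View pics/t1.png

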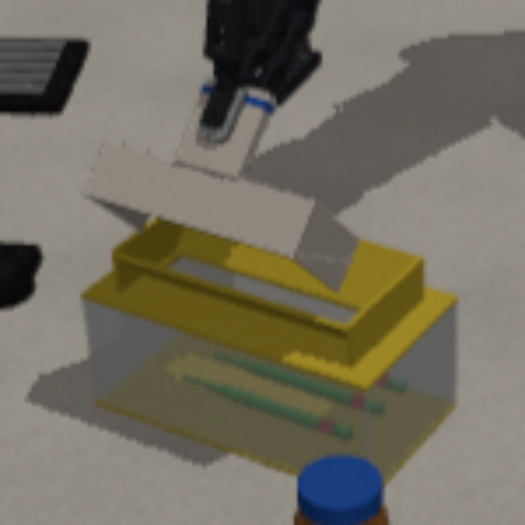

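Three pipettes show inside the box: two in full, and the end of a third at px 395,383. I'll level the tray, bring it back over the pad, and check the slot once it's clear of the view.

Run:
```python
from h import *
for z,t in((.19,36),(.22,15),(.23,0)): bot.move_linear(*lip_pose(.02,z,t),feed=.10)
p,o=tcp(np.array([.52,.02,.204]),35); bot.move_linear(p,o,feed=.15)
G=TRAY+[.002,.003,0]
p,o=tcp(G+[0,0,.15],TYAW); bot.move_linear(p,o,feed=.15)
p,o=tcp(G+[0,0,.03],TYAW); bot.move_linear(p,o,feed=.10)
bot.pause(.3); print(np.round(bot.current_force(),2),bot.current_gripper_width(),bot.current_time_s())
a=imaging.capture("scene");P,u,v=world(a)
s=(P[:,0]>.42)&(P[:,0]<.61)&(P[:,1]>.24)&(P[:,1]<.335)&(P[:,2]>.03)&(P[:,2]<.08)
hs=cv2.cvtColor(a["frame"],cv2.COLOR_RGB2HSV)[v,u]; s&=hs[:,1]<60
print("tray pts",np.percentile(P[s],[1,50,99],axis=0).round(3))
b=imaging.capture("top")
F=[cv2.cvtColor(x["frame"],cv2.COLOR_RGB2BGR) for x in(a,b)]
cv2.imwrite("pics/r1.png",np.hstack([cv2.resize(F[0][140:290,370:490],None,fx=2.6,fy=2.6),cv2.resize(F[1][160:280,285:415],None,fx=3.2,fy=3.25)]))
```

```text
[ 1.03  0.53 -2.25] 0.012346284970656492 29.85
tray pts [[0.432 0.251 0.037]
 [0.522 0.292 0.054]
 [0.601 0.327 0.076]]
```

View pics/r1.png

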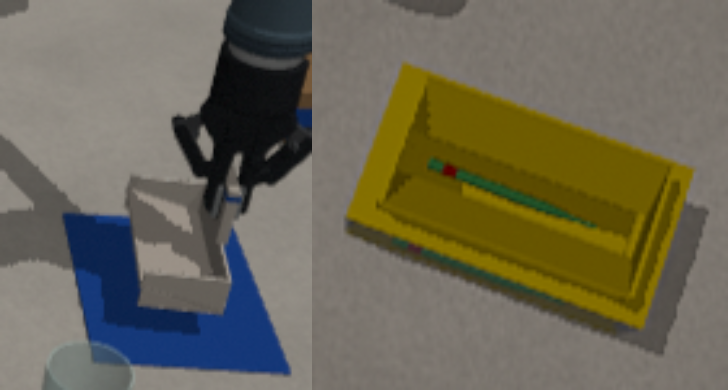

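The tray is empty and level. One pipette shows through the slot, so I'll check its depth while setting the tray down slowly.

Run:
```python
from h import *
for cam in("top","scene"):
    c=imaging.capture(cam); P,u,v=world(c); h=cv2.cvtColor(c["frame"],cv2.COLOR_RGB2HSV)[v,u]
    s=(np.linalg.norm(P[:,:2]-BIN,axis=1)<.2)&(h[:,0]>42)&(h[:,0]<85)&(h[:,1]>70)
    q=Ro.from_euler('Z',-BYAW,degrees=True).apply(P[s]-[*BIN,0]); print(cam,s.sum(),np.percentile(q,[2,25,50,75,98],axis=0).round(3).tolist())
    if cam=="scene": cv2.imwrite("pics/b1.png",cv2.cvtColor(cv2.resize(c["frame"][150:270,150:290],None,fx=5,fy=5),cv2.COLOR_RGB2BGR))
G=TRAY+[.002,.003,0]
p,o=tcp(G+[0,0,.006],TYAW); bot.move_linear(p,o,feed=.03); bot.pause(.2)
fr=lambda:np.mean([bot.current_force() for _ in range(8)],0)
f0=fr(); print(f0.round(2))
for dz in np.arange(.005,-.0035,-.001):
    p,o=tcp(G+[0,0,dz],TYAW); bot.move_linear(p,o,feed=.01); bot.pause(.1); F=fr(); print(round(dz,3),F.round(2))
    if F[2]-f0[2]>2: break
print(bot.current_time_s())
```

```text
top 212 [[-0.065, -0.066, 0.009], [-0.065, -0.024, 0.013], [0.01, 0.005, 0.016], [0.012, 0.034, 0.059], [0.016, 0.073, 0.08]]
scene 57 [[0.061, -0.022, 0.055], [0.062, 0.02, 0.059], [0.063, 0.047, 0.061], [0.064, 0.074, 0.088], [0.066, 0.102, 0.091]]
[-0.24 -0.66 -1.9 ]
0.005 [-0.98  0.89 -1.65]
0.004 [-0.12  0.39 -2.45]
0.003 [ 0.11 -0.03 -2.37]
0.002 [ 0.14 -0.03 -2.28]
0.001 [-0.7  -0.19 -2.47]
0.0 [-0.95  0.04 -2.42]
-0.001 [-2.03 -0.54  5.35]
33.65
```

View pics/b1.png

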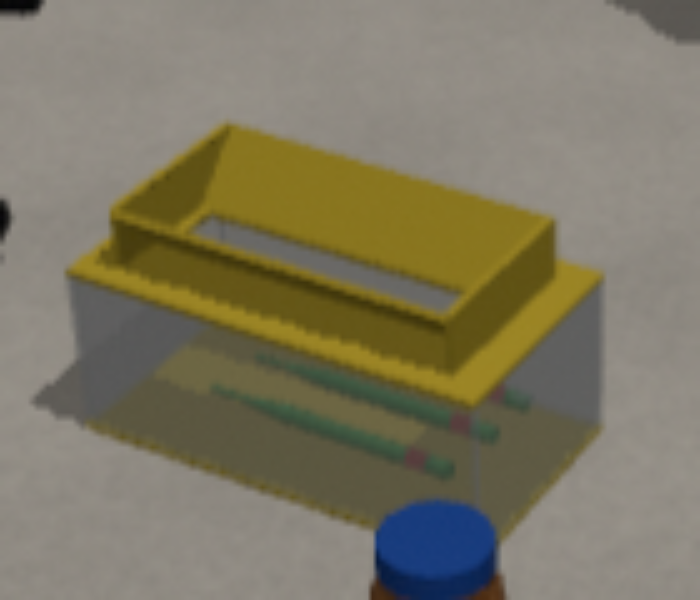

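All three lie on the box floor (z about 13 mm through the slot), and the slot is clear. The tray touched down with about 8 N. Now I release it, back off and check.

Run:
```python
from h import *
for w in(.014,.02,.045): bot.gripper_to(w)
t=np.array(bot.current_tool_pos()); bot.move_linear(list(t+[0,0,.12]),feed=.08)
bot.move_linear(list(t+[-.12,.05,.2]),feed=.2); bot.pause(.5)
print(np.round(bot.current_force(),2),bot.current_time_s())
b=imaging.capture("top"); P,u,v=world(b)
s=(np.abs(P[:,0]-.515)<.12)&(np.abs(P[:,1]-.295)<.1)
for lo,hi in((.036,.056),(.09,.12)):
    Q=P[s&(P[:,2]>lo)&(P[:,2]<hi)]; print(lo,len(Q),cv2.minAreaRect(Q[:,:2].astype(np.float32)),np.percentile(Q[:,2],98))
for n in("pad","dishes","mouse","beaker","reagent"):
    r=nets.cut_out(n,"top")[0]; X,_,_=world(b,r["region"]); print(n,round(r["p"],2),np.median(X,0).round(3),np.round(cv2.minAreaRect(X[:,:2].astype(np.float32))[0],3))
save(b,"end.png")
```

```text
[-0.44  0.38 -0.23] 37.5333
0.036 267 ((0.5167356133460999, 0.29031240940093994), (0.07865391671657562, 0.16672393679618835), 89.12301635742188) 0.053698307812068434
0.09 144 ((0.5165650248527527, 0.32678091526031494), (0.049342576414346695, 0.014322621747851372), 1.070351481437683) 0.10819552181298452
pad 0.74 [0.506 0.255 0.005] [0.522 0.295]
dishes 0.77 [ 0.386 -0.005  0.047] [ 0.386 -0.005]
mouse 0.31 [0.516 0.302 0.025] [0.52  0.315]
beaker 0.81 [0.759 0.193 0.046] [0.753 0.187]
reagent 0.76 [ 0.746 -0.171  0.108] [ 0.758 -0.171]
```

View pics/end.png

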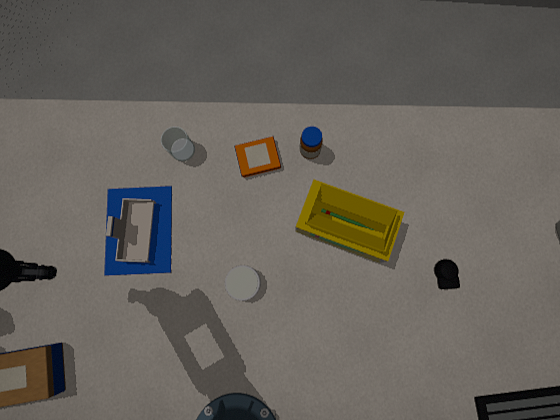

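The tray stands empty on the middle of the pad (px 135,230), the arm is clear, and the other things are where they were, so I'm handing in.

```bash
python3 -c "
from h import *
bot.sign_off()"
```

```text
the job is handed in; nothing more can be done
```

I tipped all three pipettes into the broken-glass box, stood the empty tray back on its blue pad and let go, then handed the job in at about 38 s of the 67 s allowed. `bot.sign_off()` gives no verdict, so what follows rests on my own checks.

- **Grip and carry:** I closed the gripper on the tab in small steps and stopped at the first grip that held the weight. The tray stayed level and all three pipettes stayed against the back wall.
- **Tipping:** I turned the tray parallel to the slot and tilted it in steps to 47°, with the lip about 33 mm above the hopper's rim. Afterwards three pipettes were visible on the box floor and the slot was clear.
- **Set-down:** The tray touched down on the pad with about 8 N by the wrist sensor, against the 25 N limit. It stands upright about 7 mm from the pad's centre, with the gripper clear of it.
- **Other things on the bench:** Dishes, beaker and reagent jar measured within a few millimetres of their starting positions. I judged the slide box only by eye in the last picture.

**Checks that failed or were limited:**
- **Mouse:** in the last check the network reported it at the tray with low confidence (0.31). The picture shows it in its original place.
- **Box side walls:** depth readings through the clear walls caught the wall itself. The height of the pipettes (about 13 mm) comes only from the view down through the slot.
- **Finger force:** it could not be read directly, so I can't confirm the grip stayed in the 20–30 N range.

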